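# Clip the sugar tin shut, corner to opposite corner

### The arm

A 6-joint arm with a two-finger parallel gripper is mounted at the origin on the work surface. World frame = base frame: x ahead of the robot, y to its left, z up, the work surface at z = 0. Lengths are in m, angles in rad, forces in N, time in s.
With the tool pointing down it reaches from about 0.25 to 0.8 m from the base axis. Payload 8.5 kg.
Tool frame: the origin (TCP) lies at the very end of the fingers, on their centre line; the grasp point (between the pads) lies 19 mm behind it (bot.pinch_z is the z of the grasp point in the tool frame, in m); z points along the fingers, y is the line along which they close (so a half turn about z gives the same grasp; the last joint's range is limited). The gripper opens to 85 mm and grips with 20 to 120 N. Pads are 22 mm wide; open, the fingers measure 114 mm over their backs; the gripper's body (76 mm by 85 mm) begins 54 mm behind the grasp point. The pads swing forward as they close: fully open they stand 13 mm farther back than shut.
Start: joints at [-1.27, 0.238, -0.013, 1.319, 0, 1.571], TCP at [0.156, -0.501, 0.231] pointing down, gripper open.
Joint ranges: [-2.66, 2.66], [-1.03, 1.9], [-1.14, 1.46], [-1.82, 2.27], [-1.45, 1.34], [-3.14, 3.14]. Speed limits (rad/s): [2.22, 2.22, 2.79, 3.14, 3.14, 3.14].

### API

Orientations are given as a rotation vector (axis times angle).
In Python, from cell import bot gives the robot as it stands. The module is installed in compiled form; this text tells all that it offers.
- The arm moves only by the tool carry_out, never from a script. Its argument "plan" is text: rows parted by semicolons, each of 6 numbers parted by spaces: the shift along the tool's x, y, z each as a share of 100 mm, from -1 to 1, then the turn, a rotation vector about the tool's x, y, z each as a share of 2 rad, from -1 to 1. A call has 1 to 5 rows; each row shifts and turns the commanded pose from where the row before left it, along the tool's axes as they then stand; what a row does not reach is not made up. A row lasts 1/10 s, in which the tool goes at most 50 mm and 8.59 degrees, less where a joint would pass 70% of its speed; a pose out of reach is approached as far as the arm can. A call with a number of a shift or a turn outside -1 to 1 is refused whole. A call with a gripper value outside its range is refused whole. "hand" is the opening, from 0 (shut) to 1 (fully open), set as the call begins (left out, the last holds). The fingers move at their own pace and stop on an object; "grip_force" is the grip in N (left out, the last holds). Time passes only in rows, so rows that do not move let the fingers close. It gives the time, the measured TCP pose, the force, the opening and the grip force at its end, in the units of the state.
- bot.get_state(): the state, without advancing time (a new reading comes with each control period).
- bot.read_camera(name): name is "scene" or "top" or "wrist"; returns (picture, depth): 420x560x3 uint8, red, green, blue; 420x560 float32, m along the optical axis (not along the pixel's ray), 0 where there is no reading.
- bot.camera_model(name): a dict with "fx", "fy", "cx", "cy" (pixels), "D" ([k1, k2, p1, p2, k3] as OpenCV has them; the pictures are not rectified), "extrinsics" (4x4, takes a point from camera to world coordinates). Camera axes: x right, y up, looking along -z (the intrinsics and any distortion apply to the point x, -y, -z); pixel columns grow to the right and rows downward; lengths in m; the calibration is good to about 2 mm. A picture is of the moment at which its call begins: read the wrist's pose just before it. camera_model takes no time and is no camera call; for the wrist camera it gives the pose at the moment of the call.
- bot.sign_off(): hands the job in; it is judged then, once.
The state is a dict: "t": time; "joint_pos": joint angles; "qd": joint speeds; "tau": joint torques, N m; "tool_pos": TCP position; "tcp_rot": TCP orientation; "force": force on the tool from outside, world axes, zero at the start; "wrist_torque": the same for the moment, N m; "finger_gap": finger opening in m; "grasp_force": force on a finger pad.
Only numpy, scipy, OpenCV 4.12 (cv2) and the standard library are available. Lean on these libraries where they do the work, as an engineer would, in place of code of your own. Each camera call takes 0.05 s, during which the arm holds its last target. There are 200 camera calls.

### The job

Shut the blue sugar tin: press its lid down fully home first, then snap its four hinged clips down over the rim in opposite-corner order - any clip, then the one diagonally across from it, then the other two. The plastic is brittle, so feel your way and never press on the tin, lid or clips with more than 22 N; leave the teapot and the tea glasses where they stand.

Things in the scene. Friction and masses are not known exactly. Their poses are not given: they have to be found in the camera images.
- tin_mid (a point): blue plastic sugar tin, 170 mm along its x, 130 along its y, fast on the table. Its upper half (with rim 188 by 148 mm, lid and clips) telescopes; it is left drawn up 0 to 40 mm, unmeasured, and stays so. Point: 100 mm above the table on the lower half's centre line (height of the rim's top if not drawn up); z up, x roughly away from the robot. Over 22 N on any part cracks the plastic
- lid (a joint): blue lid, 170 by 130 by 4 mm, with a round pad (44 mm across, 4 mm high) in the middle; moves only straight up and down. Value, m: grows downwards, 0.010 = fully home on its rubber gasket, which gives 1 mm per 12 N; starts 4 to 10 mm above home, slides under about 6 N, stays where left. When home, the pad's top is 109 to 149 mm above the table, as the upper half stands
- clip_1 (a joint): white plastic clip on the tin's near left corner (-x, +y), 36 mm wide, 42 mm long, 4 mm thick, hinged to the lid, rising outwards, 16 mm tooth at its free end. Value, rad: 0 = 34 degrees up, 0.60 = level, snapped over the rim (hard stop). Over-centre spring: resists a press on its outer half with up to 12 N, goes slack at 0.53, then snaps shut; let go earlier, it can spring back. Diagonal partner: clip_3
- spot_1 (a point): point fixed to the tin's lower half, 100 mm above the table, straight below the spot to press on clip_1, 27 mm outwards from its hinge line (which runs along the tin's x). With the lid home, the shut clip's flat top is level with the top of the lid's pad, 9 to 49 mm above this point (the upper half's height is not measured, so feel for it); a standing clip's end is about 24 mm higher
- clip_2 (a joint): white plastic clip on the tin's near right corner (-x, -y), 36 mm wide, 42 mm long, 4 mm thick, hinged to the lid, rising outwards, 16 mm tooth at its free end. Value, rad: 0 = 34 degrees up, 0.60 = level, snapped over the rim (hard stop). Over-centre spring: resists a press on its outer half with up to 12 N, goes slack at 0.53, then snaps shut; let go earlier, it can spring back. Diagonal partner: clip_4
- spot_2 (a point): point fixed to the tin's lower half, 100 mm above the table, straight below the spot to press on clip_2, 27 mm outwards from its hinge line (which runs along the tin's x). With the lid home, the shut clip's flat top is level with the top of the lid's pad, 9 to 49 mm above this point (the upper half's height is not measured, so feel for it); a standing clip's end is about 24 mm higher
- clip_3 (a joint): white plastic clip on the tin's far right corner (+x, -y), 36 mm wide, 42 mm long, 4 mm thick, hinged to the lid, rising outwards, 16 mm tooth at its free end. Value, rad: 0 = 34 degrees up, 0.60 = level, snapped over the rim (hard stop). Over-centre spring: resists a press on its outer half with up to 12 N, goes slack at 0.53, then snaps shut; let go earlier, it can spring back. Diagonal partner: clip_1
- spot_3 (a point): point fixed to the tin's lower half, 100 mm above the table, straight below the spot to press on clip_3, 27 mm outwards from its hinge line (which runs along the tin's x). With the lid home, the shut clip's flat top is level with the top of the lid's pad, 9 to 49 mm above this point (the upper half's height is not measured, so feel for it); a standing clip's end is about 24 mm higher
- clip_4 (a joint): white plastic clip on the tin's far left corner (+x, +y), 36 mm wide, 42 mm long, 4 mm thick, hinged to the lid, rising outwards, 16 mm tooth at its free end. Value, rad: 0 = 34 degrees up, 0.60 = level, snapped over the rim (hard stop). Over-centre spring: resists a press on its outer half with up to 12 N, goes slack at 0.53, then snaps shut; let go earlier, it can spring back. Diagonal partner: clip_2
- spot_4 (a point): point fixed to the tin's lower half, 100 mm above the table, straight below the spot to press on clip_4, 27 mm outwards from its hinge line (which runs along the tin's x). With the lid home, the shut clip's flat top is level with the top of the lid's pad, 9 to 49 mm above this point (the upper half's height is not measured, so feel for it); a standing clip's end is about 24 mm higher
- teapot: white ceramic teapot, 136 mm across, 132 mm high; origin at the centre of its underside
- glass_1: tea glass in an aluminium holder, 72 mm across, 104 mm high; origin at the centre of its underside
- glass_2: tea glass in an aluminium holder, 72 mm across, 104 mm high; origin at the centre of its underside
- glass_3: tea glass in an aluminium holder, 72 mm across, 104 mm high; origin at the centre of its underside

How it is judged:
By the outcome, as a careful person would: the job done as asked, in the order asked, and still so for the second after the job is handed in, with the robot touching nothing.
It also fails if it takes over 58 s, if anything falls off the work surface, if the arm or the gripper's body presses on something with over 40 N, if the wrist force passes 120 N, or if a joint passes its speed limit or range.

## Working session

There is one attempt and no reset: what is moved stays moved. The work goes in short steps, Python scripts to look and compute and a tool call to move; the robot and the scene stay as the last step left them, time stands still between calls to the robot, and variables do not carry over. Pictures are saved under pics/ and viewed, at most 10 in all, crops included, and the job is handed in when it is done.

Besides the shell and the picture viewer there is one more tool, called as name(argument=value, ...) on one line, values as JSON. carry_out: Moves the arm, as the interface text tells. Its arguments: {"type":"object","properties":{"plan":{"type":"string"},"hand":{"type":"number"},"grip_force":{"type":"number"}},"required":["plan"]}

```bash
mkdir -p pics
cat > h.py <<'E'
import numpy as np, cv2
from cell import bot
def look(n,f):
    m=bot.camera_model(n); p,d=bot.read_camera(n)
    cv2.imwrite('pics/'+f+'.png',p[:,:,::-1]); np.savez('pics/'+f+'.npz',p=p,d=d,**{k:np.array(v) for k,v in m.items()})
def world(f):
    z=np.load('pics/'+f+'.npz'); d=z['d']; h,w=d.shape
    K=np.array([[z['fx'],0,z['cx']],[0,z['fy'],z['cy']],[0,0,1]],float)
    u,v=np.meshgrid(np.arange(w),np.arange(h))
    q=cv2.undistortPoints(np.stack([u,v],-1).reshape(-1,1,2).astype(float),K,z['D'].astype(float)).reshape(h,w,2)
    P=np.stack([q[...,0]*d,-q[...,1]*d,-d],-1)
    E=z['extrinsics']; return z['p'],d,P@E[:3,:3].T+E[:3,3]
E
python3 - <<'E'
from h import *
look('top','top0'); look('scene','sc0')
s=bot.get_state(); print(s)
E
```

```text
{'t': 0.1, 'joint_pos': array([-1.27000872e+00,  2.38702786e-01, -1.41715344e-02,  1.31918969e+00,
        3.01166143e-06,  1.57083166e+00]), 'qd': array([ 0.00032906, -0.00135802,  0.00065097,  0.00014862,  0.00148669,
       -0.00180588]), 'tau': array([ 1.92798550e-03, -5.39721286e+01,  3.46996307e+01,  1.34782950e-02,
        4.41350142e-05, -2.86763274e-06]), 'tool_pos': array([ 0.15543404, -0.50107465,  0.23075073]), 'tcp_rot': array([-3.10489946e+00, -4.70454251e-01,  2.93587906e-04]), 'force': array([-0.47973121,  0.16672422, -0.31966155]), 'wrist_torque': array([-0.00709357, -0.02659165, -0.01756882]), 'grasp_force': 0.0, 'finger_gap': 0.08560907616470917}
```

View pics/top0.png

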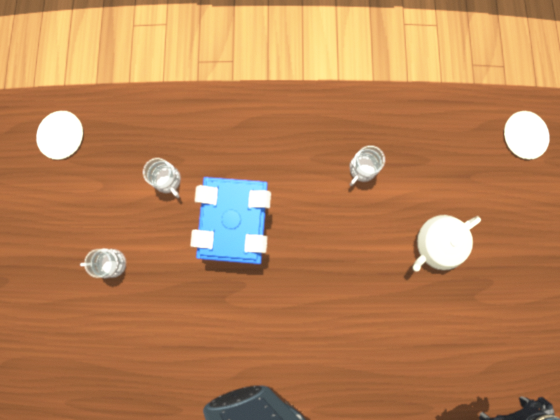

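View pics/sc0.png

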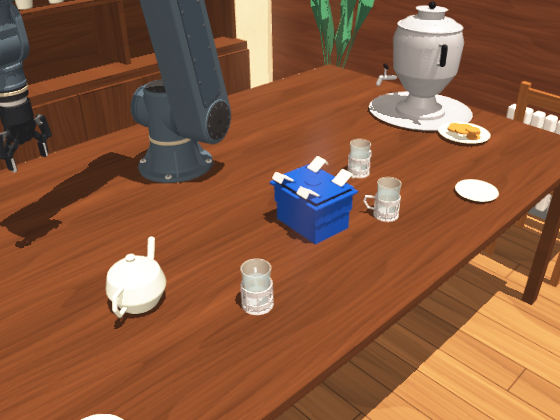

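The top view shows the tin around (232,220), with the pad at (231,218) and the clips at (206,194), (260,199), (202,239) and (256,244). The glasses are at (162,176), (105,263) and (367,163), and the teapot is at (445,242). Next I'll fit the tin in 3D.

Run:
```python
from h import *
p,d,W=world('top0'); p=p.astype(int)
roi=np.zeros(d.shape,bool); roi[170:272,186:276]=1
blue=roi&(p[...,2]>p[...,0]+60)&(d>0)
Z=W[...,2]
print(np.histogram(Z[blue],bins=np.arange(0,.2,.005)))
white=roi&(p.min(-1)>150)&(d>0)
n,l,st,c=cv2.connectedComponentsWithStats(white.astype(np.uint8))
for i in range(1,n):
    if st[i,4]>60:
        q=W[l==i]; print(c[i],st[i,4],q.mean(0).round(4),np.percentile(q[:,2],[2,50,98]).round(4))
top=blue&(Z>np.percentile(Z[blue],60)-.015)
q=np.vstack([W[top],W[white]])[:,:2].astype(np.float32)
print(cv2.minAreaRect(q))
qb=W[top][:,:2].astype(np.float32);print(cv2.minAreaRect(qb))
print('pad',W[210:228:4,231].round(4), W[218,222:242:4].round(4), 'table',W[300,230])
for n,(a,b,e,f) in dict(g1=(150,185,155,205),g2=(245,285,82,130),g3=(143,190,348,388),tp=(205,275,410,485)).items():
    w=W[a:b,e:f].reshape(-1,3); w=w[w[:,2]>.03]; print(n,np.percentile(w,[1,50,99],axis=0).round(3).tolist())
```

```text
(array([  58,    7,    0,    0,    0,    0,    0,    0,    0,    0,    0,
          0,    0,    0,    0,    0,    0,    0,    0,    0,    0,    0,
         16,  368,  318,  634, 2274,  413,    7,    0,    0,    0,    0,
          0,    0,    0,    0,    0,    0]), array([0.   , 0.005, 0.01 , 0.015, 0.02 , 0.025, 0.03 , 0.035, 0.04 ,
       0.045, 0.05 , 0.055, 0.06 , 0.065, 0.07 , 0.075, 0.08 , 0.085,
       0.09 , 0.095, 0.1  , 0.105, 0.11 , 0.115, 0.12 , 0.125, 0.13 ,
       0.135, 0.14 , 0.145, 0.15 , 0.155, 0.16 , 0.165, 0.17 , 0.175,
       0.18 , 0.185, 0.19 , 0.195]))
[206.35555556 194.25432099] 405 [0.6188 0.1278 0.1388] [0.0019 0.1457 0.1593]
[258.61445783 198.21927711] 415 [0.6095 0.0091 0.1377] [0.0013 0.1462 0.16  ]
[201.93658537 238.45365854] 410 [0.5185 0.1363 0.1401] [0.0012 0.1468 0.1598]
[254.90487805 242.93658537] 410 [0.5087 0.0172 0.1377] [0.001  0.1454 0.1609]
((0.5643389225006104, 0.08676653355360031), (0.19496209919452667, 0.18782350420951843), 85.33185577392578)
((0.5631380081176758, 0.07213421165943146), (0.14843299984931946, 0.18767967820167542), 85.74903869628906)
pad [[0.5831 0.0717 0.1351]
 [0.5738 0.0714 0.1378]
 [0.5652 0.0718 0.1331]
 [0.5561 0.0717 0.1331]
 [0.547  0.0716 0.1331]] [[0.5649 0.0919 0.1358]
 [0.5649 0.0828 0.1359]
 [0.5649 0.0737 0.1364]
 [0.5652 0.065  0.1325]
 [0.565  0.0557 0.1351]] table [0.37033885 0.08624029 0.00144622]
g1 [[0.471, -0.038, 0.031], [0.688, 0.232, 0.07], [0.711, 0.273, 1.239]]
g2 [[0.427, -0.038, 0.031], [0.461, 0.402, 0.074], [0.494, 0.425, 1.239]]
g3 [[0.595, -0.282, 0.032], [0.708, -0.253, 0.07], [0.738, -0.156, 0.473]]
tp [[0.448, -0.516, 0.045], [0.511, -0.427, 0.094], [0.574, -0.354, 0.132]]
```

Run:
```python
from h import *
from scipy.spatial.transform import Rotation as R
p,d,W=world('top0'); p=p.astype(int); roi=np.zeros(d.shape,bool); roi[170:272,186:276]=1
white=roi&(p.min(-1)>150)&(d>0)&(W[...,2]>.125)
n,l,st,c=cv2.connectedComponentsWithStats(white.astype(np.uint8))
a=np.radians(-4.5); X=np.array([np.cos(a),np.sin(a)]); Y=np.array([-X[1],X[0]]); C=np.array([.5635,.0722])
for i in range(1,n):
    if st[i,4]<60: continue
    q=W[l==i]; t=np.c_[(q[:,:2]-C)@X,(q[:,:2]-C)@Y,q[:,2]]
    s=np.linalg.lstsq(np.c_[t[:,:2],np.ones(len(t))],t[:,2],rcond=None)[0]
    print(np.percentile(t,[2,50,98],axis=0).round(4).tolist(),s.round(3))
    print(cv2.minAreaRect(t[:,:2].astype(np.float32)))
b=roi&(p[...,2]>p[...,0]+60)&(W[...,2]>.11); q=W[b]; t=np.c_[(q[:,:2]-C)@X,(q[:,:2]-C)@Y,q[:,2]]
print(np.percentile(t,[.5,50,99.5],axis=0).round(4).tolist())
M=R.from_rotvec(bot.get_state()['tcp_rot']).as_matrix(); print(M.round(3), np.degrees(np.arctan2(M[1,0],M[0,0])))
```

```text
[[0.0308, 0.0366, 0.1301], [0.0494, 0.0566, 0.1463], [0.0708, 0.0831, 0.1593]] [0.003 0.473 0.119]
((0.05097351595759392, 0.059610262513160706), (0.04979575797915459, 0.04396525397896767), 86.39742279052734)
[[0.031, -0.0818, 0.1291], [0.0498, -0.0575, 0.1474], [0.0709, -0.0345, 0.1601]] [-0.018 -0.473  0.12 ]
((0.05191565304994583, -0.0574314221739769), (0.04238033667206764, 0.050664592534303665), 4.73777961730957)
[[-0.0687, 0.0371, 0.1299], [-0.0502, 0.0576, 0.1478], [-0.0304, 0.0827, 0.1599]] [0.001 0.477 0.119]
((-0.05034542828798294, 0.06016543507575989), (0.04090259596705437, 0.04842490702867508), 2.9538822174072266)
[[-0.0698, -0.0812, 0.1297], [-0.0506, -0.0576, 0.1463], [-0.0307, -0.0349, 0.1609]] [ 0.029 -0.497  0.118]
((-0.04945769160985947, -0.05797000601887703), (0.04245969280600548, 0.047953732311725616), 4.50337028503418)
[[-0.0934, -0.0726, 0.1152], [-0.0028, -0.0008, 0.1313], [0.0923, 0.0724, 0.1399]]
[[ 0.955  0.296 -0.   ]
 [ 0.296 -0.955  0.001]
 [ 0.    -0.001 -1.   ]] 17.231835211796092
```

carry_out(plan="0.373 -0.285 0 0 0 0;0.373 -0.285 0 0 0 0;0.373 -0.285 0 0 0 0;0.373 -0.285 0 0 0 0;0.373 -0.285 0 0 0 0", hand=0)

```text
t: 0.6
tool_pos: [0.292, -0.3084, 0.2312]
tcp_rot: [-3.106, -0.47, 0.0]
force: [0.8, -1.0, 0.2]
finger_gap: 0.0123
grasp_force: 0.0
```

carry_out(plan="0.373 -0.285 0 0 0 0;0.373 -0.285 0 0 0 0;0.373 -0.285 0 0 0 0;0.373 -0.285 0 0 0 0;0.373 -0.285 0 0 0 0")

```text
t: 1.1
tool_pos: [0.428, -0.1168, 0.2313]
tcp_rot: [3.106, 0.471, 0.0]
force: [1.2, -1.0, 0.0]
finger_gap: -0.0003
grasp_force: 0.0
```

carry_out(plan="0.373 -0.285 0 0 0 0;0.373 -0.285 0 0 0 0;0 0 0 0 0 -0.07;0 0 0 0 0 -0.07;0 0 0 0 0 -0.07")

```text
t: 1.6
tool_pos: [0.4816, -0.0414, 0.2308]
tcp_rot: [-2.935, -1.118, 0.002]
force: [-0.9, -0.5, 0.2]
finger_gap: -0.0
grasp_force: 0.0
```

carry_out(plan="0 0 0 0 0 -0.07;0 0 0 0 0 -0.07;0 0 0 0 0 -0.07;0 0 0 0 0 -0.07;0 0 0 0 0 -0.07")

```text
t: 2.1
tool_pos: [0.4815, -0.0421, 0.231]
tcp_rot: [-2.375, -2.055, 0.001]
force: [-0.2, -0.1, -0.3]
finger_gap: -0.0
grasp_force: 0.0
```

```bash
cat >> h.py <<'E'
from scipy.spatial.transform import Rotation as R
A=np.radians(-4.5)
def go(C,ox,oy):
    "tool-frame shift (mm) from current pose to tin offset ox,oy; yaw error deg; state"
    s=bot.get_state(); M=R.from_rotvec(s['tcp_rot']).as_matrix()
    X=np.array([np.cos(A),np.sin(A)]); Y=np.array([-X[1],X[0]])
    t=np.r_[np.array(C)+ox*X+oy*Y,s['tool_pos'][2]]-s['tool_pos']
    print('t',round(s['t'],2),s['tool_pos'].round(4),'F',s['force'].round(2),'shift mm',(M.T@t*1000).round(2),'tilt',np.degrees((M.T@[0,0,-1])[:2]).round(2),
      'yaw',np.degrees(np.arctan2(M[1,0],M[0,0])).round(2),'gap',round(s['finger_gap'],4))
E
python3 -c "
from h import *
go((.5635,.0722),0,0)"
```

```text
t 2.1 [ 0.4815 -0.0421  0.231 ] F [-0.15 -0.08 -0.27] shift mm [ 1.2491e+02  6.4750e+01 -5.0000e-02] tilt [-0.    0.05] yaw 81.74 gap -0.0
```

carry_out(plan="0 0 0 0 0 -0.033;0.301 0.182 0 0 0 0;0.301 0.182 0 0 0 0;0.301 0.182 0 0 0 0;0.301 0.182 0 0 0 0")

```text
t: 2.6
tool_pos: [0.5649, 0.0729, 0.231]
tcp_rot: [-2.313, -2.126, 0.001]
force: [-0.1, -0.9, -0.6]
finger_gap: 0.0002
grasp_force: 0.0
```

carry_out(plan="0 0 0.3 0 0 0;0 0 0.3 0 0 0;0 0 0.15 0 0 0;0 0 0 0 0 0")

```text
t: 3.0
tool_pos: [0.5626, 0.0717, 0.1537]
tcp_rot: [-2.31, -2.124, 0.006]
force: [-0.4, -0.5, 0.4]
finger_gap: -0.0001
grasp_force: 0.0
```

```bash
python3 -c "
from h import *
look('wrist','w1')
go((.5635,.0722),0,0)"
```

```text
t 3.05 [0.5636 0.0717 0.1554] F [0.19 0.52 0.31] shift mm [ 0.48 -0.12  0.  ] tilt [0.02 0.14] yaw 85.19 gap 0.0001
```

View pics/w1.png

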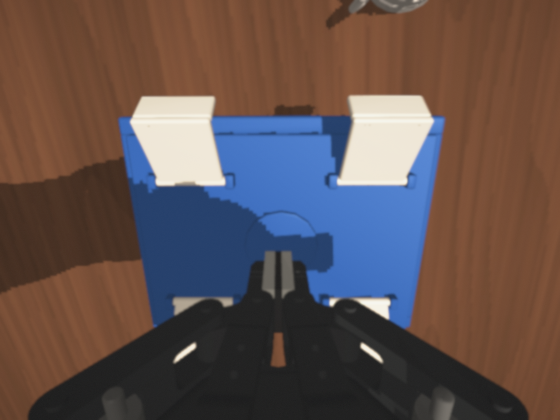

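carry_out(plan="0 0 0.04 0 0 0;0 0 0.04 0 0 0;0 0 0.04 0 0 0;0 0 0.03 0 0 0;0 0 0 0 0 0")

```text
t: 3.55
tool_pos: [0.5641, 0.0717, 0.141]
tcp_rot: [-2.313, -2.126, 0.0]
force: [0.5, 0.3, -1.4]
finger_gap: 0.0
grasp_force: 0.0
```

```bash
python3 -c "
from h import *
go((.5635,.0722),0,0)
p,d,W=world('w1');X=np.array([np.cos(A),np.sin(A)]); Y=np.array([-X[1],X[0]])
for u,v in [(190,182),(373,181),(170,122),(390,122),(290,220),(250,160),(290,118),(290,155)]:
    w=np.median(W[v-1:v+2,u-2:u+3].reshape(-1,3),0); e=w[:2]-[.5635,.0722]; print(u,v,(e@X).round(4),(e@Y).round(4),w[2].round(4))
"
```

```text
t 3.55 [0.5641 0.0717 0.141 ] F [ 0.54  0.32 -1.4 ] shift mm [ 0.47 -0.69  0.  ] tilt [-0.    0.03] yaw 85.18 gap 0.0
190 182 -0.0498 0.041 0.1343
373 181 0.0512 0.0409 0.1343
170 122 -0.0493 0.0742 0.1567
390 122 0.0491 0.0738 0.1568
290 220 0.0056 0.0178 0.1337
250 160 -0.0167 0.052 0.1295
290 118 0.0058 0.0738 0.1178
290 155 0.0055 0.0547 0.13
```

carry_out(plan="0 0 0.02 0 0 0;0 0 0.02 0 0 0;0 0 0.02 0 0 0;0 0 0.01 0 0 0;0 0 0 0 0 0")

```text
t: 4.05
tool_pos: [0.5643, 0.0717, 0.1343]
tcp_rot: [-2.313, -2.126, 0.0]
force: [0.4, 0.7, 0.6]
finger_gap: -0.0
grasp_force: 0.0
```

carry_out(plan="0 0 0.01 0 0 0;0 0 0.01 0 0 0;0 0 0 0 0 0")

```text
t: 4.35
tool_pos: [0.5644, 0.0717, 0.1323]
tcp_rot: [-2.313, -2.126, -0.0]
force: [-0.2, -0.0, 1.2]
finger_gap: -0.0003
grasp_force: 0.8
```

carry_out(plan="0 0 0.01 0 0 0;0 0 0.01 0 0 0;0 0 0 0 0 0")

```text
t: 4.65
tool_pos: [0.5644, 0.0718, 0.1302]
tcp_rot: [-2.313, -2.126, -0.0]
force: [0.6, -0.2, 2.0]
finger_gap: -0.0001
grasp_force: 0.8
```

carry_out(plan="0 0 0.01 0 0 0;0 0 0 0 0 0")

```text
t: 4.85
tool_pos: [0.5644, 0.0718, 0.1292]
tcp_rot: [-2.313, -2.126, -0.0]
force: [-0.4, -0.5, 1.6]
finger_gap: 0.0
grasp_force: 0.8
```

carry_out(plan="0 0 0.01 0 0 0;0 0 0 0 0 0")

```text
t: 5.05
tool_pos: [0.5644, 0.0717, 0.1282]
tcp_rot: [-2.313, -2.126, -0.0]
force: [-0.7, -0.5, 2.4]
finger_gap: -0.0
grasp_force: 0.8
```

carry_out(plan="0 0 0.01 0 0 0")

```text
t: 5.15
tool_pos: [0.5644, 0.0717, 0.1274]
tcp_rot: [-2.313, -2.126, -0.0]
force: [0.3, 0.5, 2.1]
finger_gap: -0.0004
grasp_force: 1.2
```

carry_out(plan="0 0 0.005 0 0 0;0 0 0 0 0 0")

```text
t: 5.35
tool_pos: [0.5644, 0.0718, 0.1269]
tcp_rot: [-2.313, -2.126, -0.0]
force: [-1.4, 1.2, 3.2]
finger_gap: 0.0
grasp_force: 1.6
```

carry_out(plan="0 0 0.005 0 0 0;0 0 0 0 0 0")

```text
t: 5.55
tool_pos: [0.5644, 0.0718, 0.1267]
tcp_rot: [2.313, 2.126, 0.001]
force: [-0.7, 0.2, 5.4]
finger_gap: 0.0003
grasp_force: 3.0
```

carry_out(plan="0 0 0.005 0 0 0;0 0 0 0 0 0")

```text
t: 5.75
tool_pos: [0.5645, 0.0717, 0.1264]
tcp_rot: [2.313, 2.126, 0.001]
force: [-2.8, -1.1, 10.0]
finger_gap: -0.0001
grasp_force: 4.2
```

carry_out(plan="0 0 0.005 0 0 0;0 0 0 0 0 0")

```text
t: 5.95
tool_pos: [0.5645, 0.0718, 0.1261]
tcp_rot: [2.312, 2.126, 0.001]
force: [-3.2, -0.4, 11.2]
finger_gap: 0.0004
grasp_force: 5.4
```

carry_out(plan="0 0 0.004 0 0 0;0 0 0 0 0 0")

```text
t: 6.15
tool_pos: [0.5645, 0.0717, 0.126]
tcp_rot: [2.312, 2.126, 0.002]
force: [-3.9, -1.0, 12.1]
finger_gap: -0.0004
grasp_force: 6.3
```

carry_out(plan="0 0 -0.1 0 0 0;0 0 -0.3 0 0 0;0 0 -0.2 0 0 0;0.34 -0.25 0 0 0 0;0.34 -0.25 0 0 0 0")

```text
t: 6.65
tool_pos: [0.5205, 0.1439, 0.1856]
tcp_rot: [2.315, 2.123, 0.002]
force: [1.3, 0.8, -0.1]
finger_gap: 0.0004
grasp_force: 0.0
```

```bash
python3 -c "
from h import *
look('wrist','w2'); look('top','top2')
go((.5635,.0722),-.05,.0685)
p,d,W=world('top2'); X=np.array([np.cos(A),np.sin(A)]); Y=np.array([-X[1],X[0]])
e=W[...,:2]-[.5635,.0722]; a=e@X;b=e@Y
m=(d>0)&(np.hypot(a,b)<.016)&(W[...,2]<.16);print(np.median(W[m][:,2]),m.sum())
p,d,W=world('top0'); print(np.median(W[m][:,2]))
"
```

```text
t 6.75 [0.5181 0.1466 0.1853] F [ 0.34 -0.43 -0.43] shift mm [-2.11  1.13 -0.  ] tilt [-0.06  0.06] yaw 85.37 gap 0.0
0.12858974767657894 153
0.13587189067206418
```

View pics/w2.png

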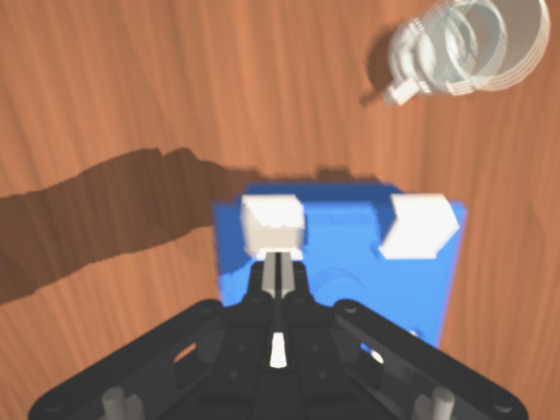

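carry_out(plan="-0.02 0.01 0.1 0 0 0;0 0 0.1 0 0 0;0 0 0.08 0 0 0;0 0 0 0 0 0")

```text
t: 7.15
tool_pos: [0.5205, 0.1406, 0.155]
tcp_rot: [-2.313, -2.124, 0.004]
force: [-0.2, 0.0, 0.6]
finger_gap: 0.0001
grasp_force: 0.0
```

carry_out(plan="0 0 0.02 0 0 0;0 0 0.02 0 0 0;0 0 0.02 0 0 0;0 0 0.02 0 0 0;0 0 0.02 0 0 0")

```text
t: 7.65
tool_pos: [0.5212, 0.1417, 0.1471]
tcp_rot: [2.313, 2.126, 0.001]
force: [0.5, -0.1, 2.0]
finger_gap: 0.0001
grasp_force: 0.9
```

```bash
python3 -c "
from h import *
go((.5635,.0722),-.05,.0685)"
```

```text
t 7.65 [0.5212 0.1417 0.1471] F [ 0.49 -0.11  1.99] shift mm [ 2.51 -2.44 -0.  ] tilt [-0.02 -0.03] yaw 85.19 gap 0.0001
```

carry_out(plan="0.01 -0.01 0.015 0 0 0;0.01 -0.01 0.015 0 0 0;0 0 0.015 0 0 0;0 0 0 0 0 0")

```text
t: 8.05
tool_pos: [0.5196, 0.1441, 0.1427]
tcp_rot: [2.313, 2.126, 0.002]
force: [1.5, -0.1, 4.5]
finger_gap: -0.0
grasp_force: 2.0
```

carry_out(plan="0 0 0.015 0 0 0;0 0 0.015 0 0 0;0 0 0.015 0 0 0;0 0 0 0 0 0")

```text
t: 8.45
tool_pos: [0.5194, 0.1444, 0.1383]
tcp_rot: [-2.312, -2.126, -0.002]
force: [0.4, 2.1, 6.5]
finger_gap: -0.0001
grasp_force: 2.6
```

carry_out(plan="0 0 0.015 0 0 0;0 0 0.015 0 0 0;0 0 0.01 0 0 0;0 0 0 0 0 0")

```text
t: 8.85
tool_pos: [0.5194, 0.1445, 0.1342]
tcp_rot: [-2.312, -2.126, -0.002]
force: [0.6, 2.6, 4.8]
finger_gap: 0.0001
grasp_force: 2.2
```

carry_out(plan="0 0 0.01 0 0 0;0 0 0.01 0 0 0;0 0 0.01 0 0 0;0 0 0 0 0 0")

```text
t: 9.25
tool_pos: [0.5187, 0.1436, 0.1305]
tcp_rot: [-2.312, -2.126, 0.002]
force: [0.9, 0.1, 1.6]
finger_gap: -0.0003
grasp_force: 0.4
```

carry_out(plan="0 0 0.01 0 0 0;0 0 0.01 0 0 0;0 0 0 0 0 0")

```text
t: 9.55
tool_pos: [0.5188, 0.1436, 0.1285]
tcp_rot: [-2.312, -2.126, 0.002]
force: [0.2, 0.7, -0.1]
finger_gap: 0.0002
grasp_force: 0.0
```

carry_out(plan="0 0 0.006 0 0 0;0 0 0 0 0 0")

```text
t: 9.75
tool_pos: [0.5191, 0.1438, 0.1282]
tcp_rot: [-2.313, -2.126, 0.0]
force: [-0.5, -0.9, 0.3]
finger_gap: 0.0
grasp_force: 0.0
```

carry_out(plan="0 0 -0.2 0 0 0;0 0 -0.25 0 0 0;-0.341 0.25 0 0 0 0;-0.341 0.25 0 0 0 0;-0.341 0.25 0 0 0 0")

```text
t: 10.25
tool_pos: [0.5861, 0.0346, 0.1738]
tcp_rot: [2.311, 2.127, 0.001]
force: [0.5, 0.3, -0.3]
finger_gap: -0.0004
grasp_force: 0.0
```

carry_out(plan="-0.341 0.25 0 0 0 0;0 0 0.1 0 0 0;0 0 0 0 0 0;0 0 0 0 0 0")

```text
t: 10.65
tool_pos: [0.6067, 0.0, 0.163]
tcp_rot: [-2.312, -2.126, 0.001]
force: [0.7, -0.0, 0.6]
finger_gap: 0.0001
grasp_force: 0.0
```

```bash
python3 -c "
from h import *
go((.5635,.0722),.05,-.0685)"
```

```text
t 10.65 [0.6067 0.     0.163 ] F [ 0.66 -0.03  0.57] shift mm [ 0.06  1.32 -0.  ] tilt [-0.01  0.08] yaw 85.21 gap 0.0001
```

carry_out(plan="0 0.01 0.04 0 0 0;0 0 0.04 0 0 0;0 0 0.03 0 0 0;0 0 0.015 0 0 0;0 0 0.015 0 0 0")

```text
t: 11.15
tool_pos: [0.6084, -0.0005, 0.1494]
tcp_rot: [2.312, 2.126, 0.0]
force: [0.7, -1.1, 2.5]
finger_gap: -0.0003
grasp_force: 1.1
```

carry_out(plan="0 0 0.015 0 0 0;0 0 0.015 0 0 0;0 0 0.015 0 0 0;0 0 0.015 0 0 0;0 0 0 0 0 0")

```text
t: 11.65
tool_pos: [0.609, -0.0016, 0.144]
tcp_rot: [2.312, 2.124, 0.0]
force: [-0.4, -4.8, 7.0]
finger_gap: 0.0
grasp_force: 3.5
```

```bash
python3 -c "
from h import *
go((.5635,.0722),.05,-.0685)"
```

```text
t 11.65 [ 0.609  -0.0016  0.144 ] F [-0.39 -4.82  7.02] shift mm [ 1.52 -1.17 -0.  ] tilt [ 0.08 -0.1 ] yaw 85.14 gap 0.0
```

carry_out(plan="0 0 0.012 0 0 0;0 0 0.012 0 0 0;0 0 0.012 0 0 0;0 0 0 0 0 0")

```text
t: 12.05
tool_pos: [0.609, -0.0017, 0.1405]
tcp_rot: [2.312, 2.124, 0.0]
force: [-0.6, -5.6, 7.3]
finger_gap: -0.0003
grasp_force: 3.8
```

carry_out(plan="0 0 0.012 0 0 0;0 0 0.012 0 0 0;0 0 0.012 0 0 0;0 0 0 0 0 0")

```text
t: 12.45
tool_pos: [0.6087, -0.001, 0.1366]
tcp_rot: [2.313, 2.125, 0.001]
force: [-0.3, -2.1, 5.3]
finger_gap: -0.0003
grasp_force: 2.3
```

carry_out(plan="0 0 0.012 0 0 0;0 0 0.012 0 0 0;0 0 0.012 0 0 0;0 0 0.012 0 0 0;0 0 0 0 0 0")

```text
t: 12.95
tool_pos: [0.6081, -0.0004, 0.1308]
tcp_rot: [-2.312, -2.126, 0.0]
force: [0.9, 0.6, 1.4]
finger_gap: 0.0001
grasp_force: 0.3
```

carry_out(plan="0 0 0.01 0 0 0;0 0 0.01 0 0 0;0 0 0.01 0 0 0;0 0 0 0 0 0")

```text
t: 13.35
tool_pos: [0.6083, -0.0005, 0.128]
tcp_rot: [-2.312, -2.126, 0.0]
force: [0.5, 1.5, -0.1]
finger_gap: -0.0002
grasp_force: 0.0
```

carry_out(plan="0 0 -0.2 0 0 0;0 0 -0.2 0 0 0;0 -0.33 0 0 0 0;0 -0.33 0 0 0 0;0 -0.33 0 0 0 0")

```text
t: 13.85
tool_pos: [0.5087, 0.0078, 0.1682]
tcp_rot: [-2.313, -2.126, -0.0]
force: [0.2, 0.9, 0.8]
finger_gap: -0.0003
grasp_force: 0.0
```

carry_out(plan="0 0 0 0 0 0;0 0 0.06 0 0 0;0 0 0 0 0 0")

```text
t: 14.15
tool_pos: [0.5104, 0.0077, 0.1617]
tcp_rot: [-2.313, -2.126, -0.0]
force: [0.5, -0.4, -0.1]
finger_gap: -0.0002
grasp_force: 0.0
```

```bash
python3 -c "
from h import *
go((.5635,.0722),-.05,-.0685)"
```

```text
t 14.15 [0.5104 0.0077 0.1617] F [ 0.52 -0.44 -0.06] shift mm [-0.03 -2.12 -0.  ] tilt [-0.01 -0.  ] yaw 85.19 gap -0.0002
```

carry_out(plan="0 -0.02 0.04 0 0 0;0 0 0.04 0 0 0;0 0 0.03 0 0 0;0 0 0.015 0 0 0;0 0 0.015 0 0 0")

```text
t: 14.65
tool_pos: [0.5078, 0.0075, 0.1482]
tcp_rot: [2.313, 2.126, -0.001]
force: [-1.4, -2.8, 4.1]
finger_gap: -0.0
grasp_force: 1.9
```

carry_out(plan="0 0 0.012 0 0 0;0 0 0.012 0 0 0;0 0 0.012 0 0 0;0 0 0.012 0 0 0;0 0 0 0 0 0")

```text
t: 15.15
tool_pos: [0.5079, 0.0073, 0.1439]
tcp_rot: [2.312, 2.125, -0.0]
force: [-1.2, -3.8, 5.9]
finger_gap: -0.0003
grasp_force: 3.4
```

carry_out(plan="0 0 0.012 0 0 0;0 0 0.012 0 0 0;0 0 0.012 0 0 0;0 0 0 0 0 0")

```text
t: 15.55
tool_pos: [0.5081, 0.007, 0.1405]
tcp_rot: [2.312, 2.124, -0.001]
force: [-1.7, -6.2, 8.5]
finger_gap: 0.0001
grasp_force: 3.8
```

carry_out(plan="0 0 0.012 0 0 0;0 0 0.012 0 0 0;0 0 0.012 0 0 0;0 0 0 0 0 0")

```text
t: 15.95
tool_pos: [0.5085, 0.0078, 0.1368]
tcp_rot: [2.312, 2.125, 0.002]
force: [-0.4, -2.2, 5.0]
finger_gap: -0.0
grasp_force: 2.4
```

carry_out(plan="0 0 0.012 0 0 0;0 0 0.012 0 0 0;0 0 0.012 0 0 0;0 0 0.012 0 0 0;0 0 0 0 0 0")

```text
t: 16.45
tool_pos: [0.5078, 0.0081, 0.1313]
tcp_rot: [-2.312, -2.126, -0.001]
force: [0.5, 0.1, 1.4]
finger_gap: 0.0001
grasp_force: 0.6
```

carry_out(plan="0 0 0.01 0 0 0;0 0 0.01 0 0 0;0 0 0.01 0 0 0;0 0 0 0 0 0")

```text
t: 16.85
tool_pos: [0.5075, 0.0079, 0.1282]
tcp_rot: [-2.312, -2.126, 0.001]
force: [-0.5, -0.3, -1.0]
finger_gap: -0.0002
grasp_force: 0.0
```

carry_out(plan="0 0 -0.2 0 0 0;0 0 -0.25 0 0 0;0.341 0.25 0 0 0 0;0.341 0.25 0 0 0 0;0.341 0.25 0 0 0 0")

```text
t: 17.35
tool_pos: [0.592, 0.1045, 0.1739]
tcp_rot: [2.313, 2.125, 0.001]
force: [0.9, -0.5, -0.1]
finger_gap: -0.0
grasp_force: 0.0
```

carry_out(plan="0.341 0.25 0 0 0 0;0 0 0.1 0 0 0;0 0 0 0 0 0;0 0 0 0 0 0")

```text
t: 17.75
tool_pos: [0.6179, 0.1348, 0.1631]
tcp_rot: [-2.312, -2.125, 0.003]
force: [0.4, 1.0, 0.7]
finger_gap: -0.0003
grasp_force: 0.0
```

```bash
python3 -c "
from h import *
go((.5635,.0722),.05,.0685)"
```

```text
t 17.75 [0.6179 0.1348 0.1631] F [0.39 0.97 0.74] shift mm [ 1.83  0.68 -0.  ] tilt [0.03 0.1 ] yaw 85.18 gap -0.0003
```

carry_out(plan="0.015 0 0.04 0 0 0;0 0 0.04 0 0 0;0 0 0.03 0 0 0;0 0 0.015 0 0 0;0 0 0.015 0 0 0")

```text
t: 18.25
tool_pos: [0.619, 0.1368, 0.1496]
tcp_rot: [-2.313, -2.126, -0.001]
force: [0.4, 1.2, 1.6]
finger_gap: 0.0001
grasp_force: 0.9
```

carry_out(plan="0 0 0.012 0 0 0;0 0 0.012 0 0 0;0 0 0.012 0 0 0;0 0 0.012 0 0 0;0 0 0 0 0 0")

```text
t: 18.75
tool_pos: [0.6198, 0.1378, 0.1454]
tcp_rot: [2.312, 2.127, 0.004]
force: [1.6, 5.7, 6.9]
finger_gap: -0.0001
grasp_force: 3.1
```

carry_out(plan="0 0 0.012 0 0 0;0 0 0.012 0 0 0;0 0 0.012 0 0 0;0 0 0 0 0 0")

```text
t: 19.15
tool_pos: [0.6194, 0.1371, 0.1416]
tcp_rot: [2.312, 2.126, 0.002]
force: [1.5, 1.2, 6.6]
finger_gap: 0.0001
grasp_force: 2.3
```

carry_out(plan="0 0 0.012 0 0 0;0 0 0.012 0 0 0;0 0 0.012 0 0 0;0 0 0.012 0 0 0;0 0 0 0 0 0")

```text
t: 19.65
tool_pos: [0.6195, 0.1372, 0.1369]
tcp_rot: [2.312, 2.126, 0.002]
force: [0.3, 1.7, 6.0]
finger_gap: -0.0001
grasp_force: 2.6
```

carry_out(plan="0 0 0.012 0 0 0;0 0 0.012 0 0 0;0 0 0.012 0 0 0;0 0 0.012 0 0 0;0 0 0 0 0 0")

```text
t: 20.15
tool_pos: [0.6189, 0.1368, 0.1313]
tcp_rot: [-2.313, -2.126, 0.001]
force: [-0.2, 0.1, 1.9]
finger_gap: 0.0002
grasp_force: 0.8
```

carry_out(plan="0 0 0.01 0 0 0;0 0 0.01 0 0 0;0 0 0.01 0 0 0;0 0 0 0 0 0")

```text
t: 20.55
tool_pos: [0.6187, 0.1367, 0.128]
tcp_rot: [-2.313, -2.126, 0.001]
force: [0.1, 0.0, -0.3]
finger_gap: -0.0
grasp_force: 0.0
```

All four clips feel snapped. I'll lift away and check.

carry_out(plan="0 0 -0.2 0 0 0;0 0 -0.4 0 0 0;-0.35 -0.3 -0.2 0 0 0;-0.35 -0.3 -0.2 0 0 0;-0.35 -0.3 0 0 0 0")

```text
t: 21.05
tool_pos: [0.5209, 0.0394, 0.2306]
tcp_rot: [2.31, 2.125, 0.005]
force: [1.2, -0.5, 0.0]
finger_gap: 0.0002
grasp_force: 0.0
```

carry_out(plan="-0.4 -0.2 0 0 0 0;-0.4 -0.2 0 0 0 0;-0.4 -0.2 0 0 0 0;0 0 0 0 0 0")

```text
t: 21.45
tool_pos: [0.4482, -0.0777, 0.2287]
tcp_rot: [2.317, 2.121, -0.002]
force: [-0.0, 0.2, 0.2]
finger_gap: -0.0
grasp_force: 0.0
```

```bash
python3 -c "
from h import *
look('top','top3')
go((.5635,.0722),0,0)
p,d,W=world('top3'); X=np.array([np.cos(A),np.sin(A)]); Y=np.array([-X[1],X[0]])
e=W[...,:2]-[.5635,.0722]; a=e@X;b=e@Y
for ox,oy in [(0,0),(-.05,.065),(-.05,-.065),(.05,-.065),(.05,.065)]:
    m=(d>0)&(np.hypot(a-ox,b-oy)<.014)&(W[...,2]<.17)&(W[...,2]>.1);print(ox,oy,np.percentile(W[m][:,2],[5,50,95]).round(4),m.sum())
c=cv2.imread('pics/top3.png')[130:290,60:400]; cv2.imwrite('pics/c3.png',cv2.resize(c,None,fx=2.3,fy=2.3))
"
```

```text
t 21.5 [ 0.4497 -0.0762  0.2287] F [-0.33 -0.17  0.46] shift mm [1.5787e+02 1.0027e+02 1.0000e-02] tilt [ 0.01 -0.03] yaw 84.96 gap 0.0001
0 0 [0.1249 0.1283 0.1317] 121
-0.05 0.065 [0.1258 0.1292 0.1327] 117
-0.05 -0.065 [0.126  0.1292 0.1325] 122
0.05 -0.065 [0.125  0.1292 0.1332] 117
0.05 0.065 [0.1261 0.1288 0.1328] 117
```

View pics/c3.png

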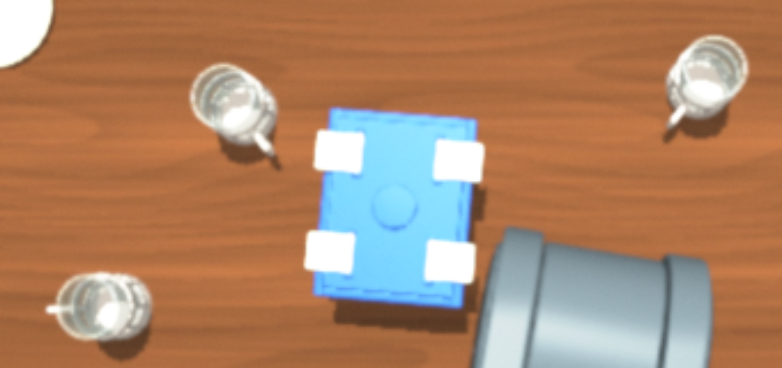

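The picture shows all four clips lying flat at crop pixels (339,151), (459,160), (330,251) and (450,262). They are level with the pad at (394,207), and the glasses haven't moved.

```bash
python3 -c "
from cell import bot
print(bot.sign_off())"
```

```text
the job is handed in; nothing more can be done
None
```

The sugar tin is shut and handed in at 21.5 s: I pressed the lid home first, then snapped the clips in the order 1, 3, 2, 4. The highest force reading was about 13 N, and neither the teapot nor the glasses were touched.

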